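Chock the roller and take back the steel parallel

TASK

The laminating roller on the sloping light panel is only kept from rolling down by a steel bar somebody laid there. Take the wedge chock out of its holder, set it flat on the panel and push it, thin edge first, against the roller's low side until the roller is clear of the bar by a few millimetres (no more than about 20) and let go of it; then put the bar back flat in the wooden case beside its twin. The chock alone must then hold the roller; keep the gripper off the roller and leave everything else where it is.

Things in the scene. Friction and masses are not known exactly. Their poses are not given: they have to be found in the camera images.
- panel_top (a point): Light panel fixed to the bench, flat white top face 300 mm up the slope by 290 mm wide, tilted 8 degrees, its low side to the robot's right. The point is the centre of the top face, 52 mm above the bench; x points up the slope along the face, y level across it, z square out of it. The lower edge carries a ledge 4 mm high.
- roller_center (a point): Dark rubber roller, 70 mm in diameter and 180 mm long, with a steel journal 18 mm thick and 22 mm long at each end; 0.5 to 0.9 kg. The point is its centre; y is its axis, level across the panel. It starts 50 mm up the slope from the panel's centre and rolls down if nothing stops it.
- bar_center (a point): Plain steel bar, 120 mm long (x), 30 wide (y), 25 high (z), 0.42 kg. The point is its centre, half-way up. It lies on the panel with its length up the slope, its upper end against the roller's low side, off to the panel's -y side of the roller's middle: the rest of the roller's low side is free for the chock.
- chock_center (a point): Grey wedge chock, 90 mm long (x, thick end to thin edge), 45 wide (y), 44 high (z, flat base to top), 0.2 kg; point: half-way along, across and up. The thick 50 mm are a plain block; then a 45 degree ramp falls to a blunt edge 4 mm high. Starts standing on its thick end in the holder, base facing the holder's +x, ramp its -x. Touching the roller it lies 64 mm down-slope of the roller's axis.
- holder: Black plastic holder fixed to the bench: base plate 110 by 100 mm, 6 mm thick, with a close pocket (outside 60 by 61 mm) whose walls end 30 mm above the bench. The chock stands 24 mm deep in it, its top 96 mm above the bench. The origin is the centre of its underside; x points roughly to the robot's left, y towards the robot.
- case_in (a point): Shallow open wooden case fixed to the bench, for the steel bars: outside 170 (x) by 150 (y) mm, walls 8 mm thick, 24 mm high. The point is the centre of the inner floor, 8 mm above the bench; inside it measures 154 by 134 mm.
- twin_center (a point): The twin of the steel bar, same size, lying in the case along the case's x, against its -y side (46 mm from the middle). The point is its centre.
- bench_left (a point): A clear patch of bare bench to the left of the panel, 130 mm across, on the bench top: room to put the chock down.
- bench_right (a point): The same to the right of the panel.
Things that resemble listed ones, but are neither listed nor needed, are in the scene too. Leave any green look-alike of the part that bears bar_center alone.

How it is judged:
By the outcome, as a careful person would: the job done as asked, in the order asked, and still so for the second after the job is handed in, with the robot touching nothing.
It also fails if it takes over 69 s, if anything falls off the work surface, if the arm or the gripper's body presses on something with over 40 N, if the wrist force passes 120 N, or if a joint passes its speed limit or range.

ROBOT

A 6-joint arm with a two-finger parallel gripper is mounted at the origin on the work surface. World frame = base frame: x ahead of the robot, y to its left, z up, the work surface at z = 0. Lengths are in mm, angles in rad, forces in N, time in s.
With the tool pointing down it reaches from about 275 to 1000 mm from the base axis. Payload 8.4 kg.
Tool frame: the origin (TCP) lies between the finger pads; the fingertips stand ctrl.nose_length ahead of it and the grasp point (between the pads) lies 8 mm behind it (ctrl.nose_length is the distance from the TCP to the fingertips, in mm); z points along the fingers, y is the line along which they close (so a half turn about z gives the same grasp; the last joint's range is limited). The gripper opens to 85 mm and grips with 20 to 120 N. Pads are 22 mm wide; open, the fingers measure 114 mm over their backs; the gripper's body (76 mm by 85 mm) begins 54 mm behind the grasp point. The pads swing forward as they close: fully open they stand 13 mm farther back than shut.
Start: joints at [-1.163, 0.353, 1.633, -0, 1.155, -0.002], TCP at [249.015, -573.253, 242.281] pointing down, gripper open.
Joint ranges: [-2.63, 2.63], [-0.92, 2.1], [0.06, 2.66], [-1.3, 4.44], [0, 2.69], [-3.02, 3.02]. Speed limits (rad/s): [2.22, 2.22, 2.79, 3.14, 3.14, 3.14].

INTERFACE

Orientations are given as a unit quaternion [x, y, z, w].
In Python, from station import ctrl gives the robot as it stands.
- The arm moves only by the tool arm_command, never from a script. Its argument "commands" is one flat list of numbers, 4 for each row, row after row: the shift along the tool's x, y, z in cm, then the turn about the tool's z in rad. In form: [tx, ty, tz, spin, tx, ty, tz, spin, ...]. A call has 1 to 12 rows; each row is the pose to reach, as a shift and turn from the pose commanded when the call began, along the tool's axes at that moment; what a row does not reach only later rows make up. A row lasts 1/8 s, in which the tool goes at most 62.5 mm and 10.7 degrees, less where a joint would pass 70% of its speed; a pose out of reach is approached as far as the arm can. A call with a gripper value outside its range is refused whole. "gripper" is the gripper command: -1 is shut, 1 is fully open, values between are in proportion, set as the call begins (left out, the last holds). The fingers move at their own pace and stop on an object; "newtons" is the grip in N (left out, the last holds). Time passes only in rows, so rows that repeat a pose let the fingers close. It gives the time, the measured TCP pose, the force, the opening and the grip force at its end, in the units of the state.
- ctrl.sense(): the state, without advancing time (a new reading comes with each control period).
- ctrl.capture(name): name is "scene" or "top" or "wrist"; returns a dict with "frame" (420x560x3 uint8, red, green, blue), "intrinsics" (3x3 intrinsics, pixels), "R" (3x3) and "t" (3): a world point X has camera coordinates R X + t; the wrist camera has in their place "tool_from_camera" (4x4, takes a point from camera to tool coordinates, whose origin is the TCP and whose axes are the flange's). Camera axes: x right, y down, z forward; pixel columns grow to the right and rows downward; lengths in mm; the calibration is good to about 2 mm. A picture is of the moment at which its call begins: read the wrist's pose just before it. There is no depth.
- ctrl.sign_off(): hands the job in; it is judged then, once.
Trained networks look in a picture, given as the dict that the camera call returned (one of the last four; its "shot" number tells which), for a name from the list of things; names that differ only in an ending like _2 or _b are one class to them, and where a whole thing is asked for, a point or a joint stands for the part that bears it (a point fixed in the world has none). Each returns a list of dicts, best first, with "p" (0 to 1); they miss things now and then, are a little off and sometimes report something else, mostly with a low value. They report only what shows in the picture. A call takes as long as a camera call. They do not tell look-alikes from the thing itself.
- ctrl.spot_in(picture, query): "position" ([column, row] in pixels, amid what is visible of it).
The state is a dict: "time_s": time; "q": joint angles; "qd": joint speeds; "effort": joint torques, N m; "ee_pos": TCP position; "orientation": TCP orientation; "force": force on the tool from outside, world axes, zero at the start; "wrist_torque": the same for the moment, N m; "opening": finger opening in mm; "finger_force": force on a finger pad.
Only numpy, scipy, OpenCV 4.12 (cv2) and the standard library are available. Lean on these libraries where they do the work, as an engineer would, in place of code of your own. Each camera call takes 0.05 s, during which the arm holds its last target. There are 200 camera calls.

## Working session

There is one attempt and no reset: what is moved stays moved. The work goes in short steps, Python scripts to look and compute and a tool call to move; the robot and the scene stay as the last step left them, time stands still between calls to the robot, and variables do not carry over. Pictures are saved under pics/ and viewed, at most 10 in all, crops included, and the job is handed in when it is done.

Besides the shell and the picture viewer there is one more tool, called after ">>>" as a command line: name --argument value ..., lists and objects as JSON in quotes. arm_command: Moves the arm, as the interface text tells. Its arguments: {"type":"object","properties":{"commands":{"type":"array","items":{"type":"number"}},"gripper":{"type":"number"},"newtons":{"type":"number"}},"required":["commands"]}

```bash
ls; mkdir -p pics; cat > h.py <<'E'
import numpy as np, cv2
from station import ctrl
def px2w(c,uv,z):
    K,R,t=np.array(c["intrinsics"]),np.array(c["R"]),np.array(c["t"])
    d=R.T@np.linalg.inv(K)@np.array([uv[0],uv[1],1.]); o=-R.T@t
    return o+d*(z-o[2])/d[2]
def save(c,n): cv2.imwrite(f"pics/{n}.png",np.ascontiguousarray(c["frame"][:,:,::-1]))
E
python3 - <<'E'
from h import *
s=ctrl.sense(); print(s["time_s"],s["ee_pos"],s["orientation"],s["opening"],ctrl.nose_length)
T=ctrl.capture("top"); S=ctrl.capture("scene")
save(T,"top0");save(S,"scene0")
Z=dict(panel_top=52,roller_center=94,bar_center=70,chock_center=51,holder=6,case_in=8,twin_center=20,bench_left=0,bench_right=0)
for n,z in Z.items():
  for c,l in((T,"top"),(S,"scene")):
    for d in ctrl.spot_in(c,n)[:3]: print(n,l,np.round(d["position"]),round(d["p"],2),np.round(px2w(c,d["position"],z)))
for c in(T,S): print(np.round(c["R"],3),np.round(-np.array(c["R"]).T@c["t"]))
E
```

```text
pics
0.0 [ 248.83319832 -572.80344536  241.54656432] [ 9.79078143e-01  2.03483335e-01 -1.51726197e-04 -7.06851646e-04] 85.35893160172262 11.0
panel_top top [290. 241.] 0.88 [533. -34.  52.]
panel_top scene [260. 217.] 0.8 [566. -56.  52.]
roller_center top [265. 235.] 0.8 [539.  23.  94.]
roller_center scene [285. 190.] 0.81 [536.  21.  94.]
bar_center top [307. 128.] 0.77 [803. -72.  70.]
bar_center top [309. 212.] 0.68 [600. -75.  70.]
bar_center scene [283. 307.] 0.74 [840. -94.  70.]
bar_center scene [260. 226.] 0.67 [612. -70.  70.]
chock_center top [433. 290.] 0.9 [ 426. -362.   51.]
chock_center scene [132. 207.] 0.72 [ 418. -367.   51.]
holder top [420. 291.] 0.87 [ 424. -344.    6.]
case_in top [110. 292.] 0.64 [413. 389.   8.]
case_in scene [386. 163.] 0.83 [440. 385.   8.]
twin_center top [136. 288.] 0.73 [422. 325.  20.]
twin_center scene [368. 161.] 0.95 [426. 328.  20.]Traceback (most recent call last):
  File "<stdin>", line 8, in <module>
ValueError: it knows: bar_center, case_in, chock_center, holder, panel_top, roller_center, twin_center
```

```bash
python3 -c "
import cv2
a=cv2.imread('pics/top0.png');cv2.imwrite('pics/top0b.png',cv2.resize(a,(800,600),interpolation=cv2.INTER_CUBIC))
a=cv2.imread('pics/scene0.png');cv2.imwrite('pics/scene0b.png',cv2.resize(a,(800,600),interpolation=cv2.INTER_CUBIC))"
```

```text
(no output)
```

View pics/top0b.png

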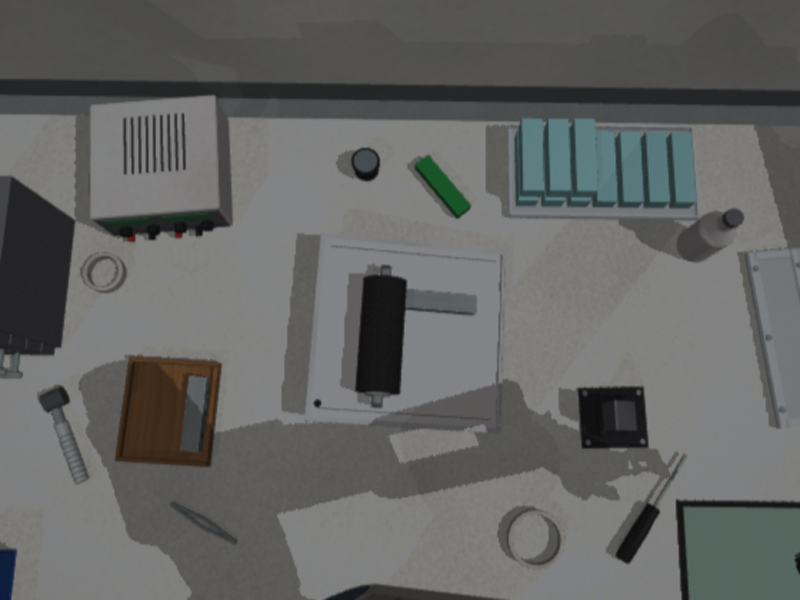

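View pics/scene0b.png

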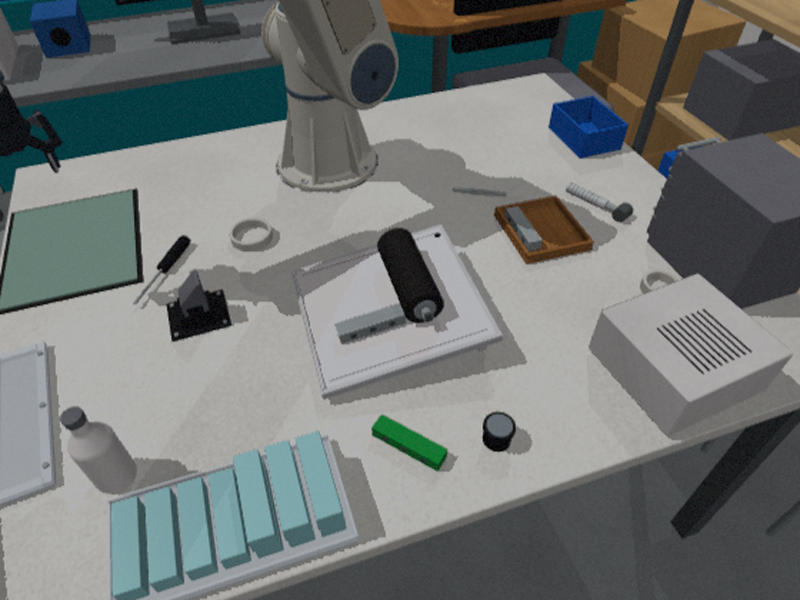

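The top view shows, at 800 px scale, the panel in the centre, the roller at (381,335), the bar at (440,301), the holder and chock at (613,417), the case at (170,410) with the twin at (194,412), and a green decoy at (442,187). I'll measure the poses by segmentation next.

```bash
python3 - <<'E'
from h import *
T=ctrl.capture("top")
im=T["frame"].astype(int); hsv=cv2.cvtColor(T["frame"],cv2.COLOR_RGB2HSV); g=im.sum(2)/3
print("cam",-np.array(T["R"]).T@T["t"])
def blob(m,seed,z,name):
    m=cv2.morphologyEx(m.astype(np.uint8),cv2.MORPH_OPEN,np.ones((3,3)))
    n,l,st,c=cv2.connectedComponentsWithStats(m)
    i=l[seed[1],seed[0]]
    if i==0: print(name,"seed miss",g[seed[1],seed[0]]);return
    cn=max(cv2.findContours((l==i).astype(np.uint8),0,2)[0],key=cv2.contourArea)
    W=np.array([px2w(T,p[0],z)[:2] for p in cn],np.float32)
    r=cv2.minAreaRect(W); print(name,np.round(r[0],1),np.round(r[1],1),round(r[2],1),"px",np.round(cv2.boxPoints(cv2.minAreaRect(cn))).tolist())
blob(g<45,(265,250),94,"roller")
blob(g<60,(412,280),6,"holder")
brown=(hsv[...,1]>90)&(hsv[...,0]<25)
tw=np.zeros_like(brown); tw[262:318,125:148]=1
blob(brown|(tw>0),(105,290),24,"case")
blob((hsv[...,1]<80)&(tw>0),(136,288),33,"twin")
for p in [(309,211),(290,211),(340,240),(320,225),(433,290),(136,288),(352,240)]: print(p,im[p[1],p[0]])
a=T["frame"][150:310,200:360,::-1]; cv2.imwrite("pics/pan.png",cv2.resize(np.clip(a.astype(int)*1.6,0,255).astype(np.uint8),(600,600),interpolation=cv2.INTER_CUBIC))
E
```

```text
cam [ 366.59143658  -16.52742809 1268.96876215]
roller [544.5  20. ] [ 68.6 186.6] 87.3 px [[248.0, 274.0], [254.0, 192.0], [285.0, 194.0], [279.0, 276.0]]
holder [ 422.9 -362.7] [ 97.9 109.6] 1.6 px [[404.0, 272.0], [451.0, 270.0], [453.0, 312.0], [406.0, 314.0]]
case [423.3 366.7] [152.6 167.1] 87.3 px [[81.0, 322.0], [86.0, 249.0], [154.0, 253.0], [149.0, 326.0]]
twin [418.7 320.9] [ 36.7 121.4] 87.8 px [[125.0, 315.0], [131.0, 262.0], [147.0, 264.0], [141.0, 317.0]]
(309, 211) [91 96 97]
(290, 211) [92 97 98]
(340, 240) [130 131 135]
(320, 225) [130 131 135]
(433, 290) [57 57 61]
(136, 288) [62 65 66]
(352, 240) [121 121 122]
```

View pics/pan.png

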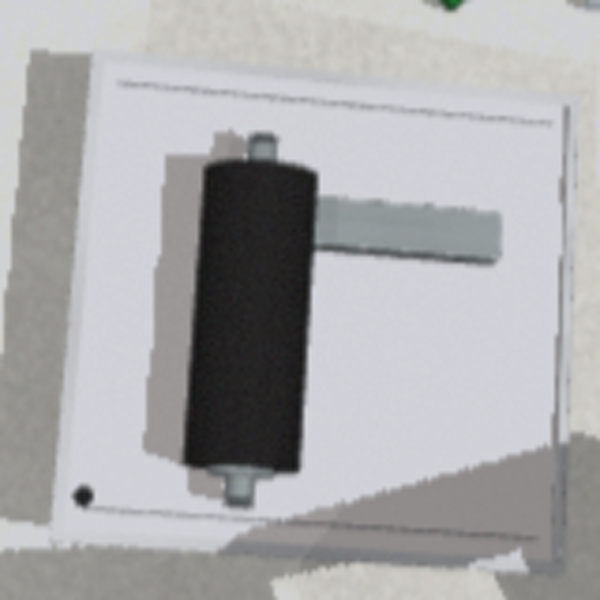

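The crop shows the panel corners at about (95,52), (575,103), (52,540) and (562,572), the journals at (263,135) and (238,505), and the bar's free end at about (500,211) to (497,263). The ledge is on the right.

```bash
python3 - <<'E'
from h import *
T=ctrl.capture("top")
f=lambda u,v,z: px2w(T,(200+u/3.75,150+v/3.75),z)
C=[f(95,52,73),f(575,103,33),f(52,540,73),f(562,572,33)]
print("corners",np.round(C,1).tolist(),"mean",np.round(np.mean(C,0),1))
J=[f(263,135,94),f(238,505,94)]; d=J[0]-J[1]
print("journals",np.round(J,1).tolist(),np.linalg.norm(d),"axis deg",np.degrees(np.arctan2(d[1],d[0])), "mid",np.mean(J,0))
B=[f(501,211,62),f(499,260,62),f(318,197,78),f(316,247,78)]
print("bar top",np.round(B,1).tolist())
# marks lines printed on panel
print("lines",np.round([f(118,83,70),f(552,123,35),f(92,507,70),f(537,538,35)],1).tolist())
E
```

```text
corners [[711.1, 121.4, 73.0], [692.8, -185.4, 33.0], [408.7, 135.9, 73.0], [394.9, -173.1, 33.0]] mean [551.9 -25.3  53. ]
journals [[653.7, 14.3, 94.0], [429.7, 24.8, 94.0]] 224.31065549157265 axis deg -2.6819220813232443 mid [541.70815032  19.51387486  94.        ]
bar top [[614.9, -134.3, 62.0], [583.8, -132.8, 62.0], [618.8, -19.9, 78.0], [587.5, -19.1, 78.0]]
lines [[691.9, 106.6, 70.0], [678.8, -170.2, 35.0], [428.6, 113.1, 70.0], [415.2, -157.7, 35.0]]
```

```bash
cat >> h.py <<'E'
from scipy.spatial.transform import Rotation as Ro
def pose():
    s=ctrl.sense(); R=Ro.from_quat(s["orientation"]).as_matrix()
    return s,np.array(s["ee_pos"]),R
def goals(*gs):
    "gs: (x,y,z,tool-x angle deg)"
    s,p,R=pose(); a0=np.arctan2(R[1,0],R[0,0])
    print("t",round(s["time_s"],2),"pos",np.round(p,1),"ang",round(np.degrees(a0),1),"open",round(s["opening"],1))
    for x,y,z,a in gs:
        d=R.T@(np.array([x,y,z])-p)/10; sp=-np.radians((a-np.degrees(a0)+180)%360-180)
        print(np.round(d,2),round(sp,3))
def wpx2w(c,p,R,uv,z):
    M=np.array(c["tool_from_camera"]);K=np.array(c["intrinsics"])
    d=R@M[:3,:3]@np.linalg.inv(K)@np.array([uv[0],uv[1],1.]); o=p+R@M[:3,3]
    return o+d*(z-o[2])/d[2]
E
python3 -c "
from h import *
goals((423,-363,200,92))"
```

```text
t 0.9 pos [ 249.  -573.3  242.3] ang 23.5 open 85.1
[ 24.33 -12.35   4.23] -1.196
```

>>> arm_command --commands '[24.3,-12.3,4.2,-1.2,24.3,-12.3,4.2,-1.2,24.3,-12.3,4.2,-1.2,24.3,-12.3,4.2,-1.2,24.3,-12.3,4.2,-1.2,24.3,-12.3,4.2,-1.2,24.3,-12.3,4.2,-1.2,24.3,-12.3,4.2,-1.2,24.3,-12.3,4.2,-1.2]' --gripper 1 --newtons 20

```text
time_s: 2.02
ee_pos: [422.8, -363.7, 200.3]
orientation: [0.694, 0.72, 0.0, 0.0]
force: [0.5, -0.2, -1.0]
opening: 85.2
finger_force: 0.0
```

```bash
python3 - <<'E'
from h import *
s,p,R=pose(); c=ctrl.capture("wrist"); save(c,"w1")
for n,z in (("chock_center",60),("holder",6)):
    for d in ctrl.spot_in(c,n)[:2]: print(n,np.round(d["position"]),round(d["p"],2),np.round(wpx2w(c,p,R,d["position"],z),1))
print(np.round(c["tool_from_camera"],2).tolist())
goals((423,-363,66,92))
E
```

```text
chock_center [279. 194.] 0.59 [ 423.  -358.7   60. ]
holder [277. 170.] 0.71 [ 421.1 -345.     6. ]
[[0.0, -0.95, -0.31, 78.03], [1.0, 0.0, 0.0, -0.62], [-0.0, -0.31, 0.95, -131.44], [0.0, 0.0, 0.0, 1.0]]
t 2.17 pos [ 422.8 -363.7  200.3] ang 92.2 open 85.7
[ 0.07  0.02 13.43] 0.003
```

View pics/w1.png

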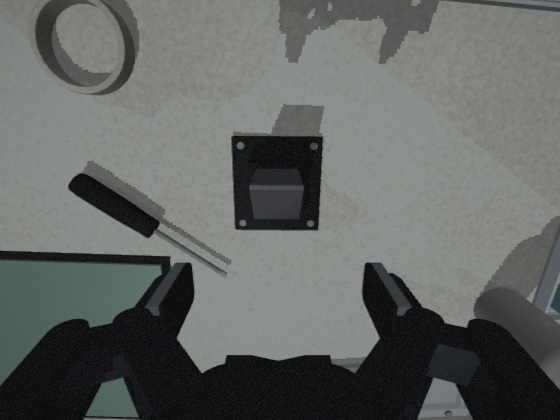

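The wrist view shows the holder at (277,183) with the chock's thin top edge from (249,187) to (304,187). The base face is towards image up, which is world +y, as expected.

```bash
python3 - <<'E'
from h import *
s,p,R=pose(); c=ctrl.capture("wrist")
g=c["frame"].astype(int).sum(2)
for uv in ((249,187),(304,187)): print(np.round(wpx2w(c,p,R,uv,96),1))
for uv in ((249.5,218),(302,218)): print("ramp foot z56",np.round(wpx2w(c,p,R,uv,56),1))
for uv in ((234,137),(322,136),(319,230),(235,230)): print("plate",np.round(wpx2w(c,p,R,uv,6),1))
E
```

```text
[ 397.8 -344.1   96. ]
[ 443.2 -342.4   96. ]
ramp foot z56 [ 395.  -385.8   56. ]
ramp foot z56 [ 447.4 -383.8   56. ]
plate [ 373.  -311.3    6. ]
plate [ 468.2 -306.6    6. ]
plate [ 473.8 -416.     6. ]
plate [ 373.3 -419.8    6. ]
```

>>> arm_command --commands '[0,-0.2,5,0,0,-0.2,10,0,0,-0.2,13.5,0,0,-0.2,15.2,0,0,-0.2,15.2,0]'

```text
time_s: 2.85
ee_pos: [420.6, -363.5, 47.7]
orientation: [0.693, 0.721, -0.0, -0.001]
force: [-0.8, -0.7, 0.2]
opening: 85.5
finger_force: 0.0
```

>>> arm_command --commands '[0,0,0,0,0,0,0,0,0,0,0,0,0,0,0,0,0,0,0,0,0,0,0,0]' --gripper -1 --newtons 45

```text
time_s: 3.6
ee_pos: [421.6, -364.4, 49.7]
orientation: [0.693, 0.721, 0.0, 0.001]
force: [0.1, 0.2, 7.0]
opening: 44.6
finger_force: 46.5
```

```bash
python3 -c "
from h import *
goals((422,-364,125,92.2),(529.5,-141,125,87.3))"
```

```text
t 3.6 pos [ 421.6 -364.4   49.7] ang 92.2 open 44.6
[ 0.02  0.05 -7.53] 0.001
[21.89 11.66 -7.55] 0.086
```

>>> arm_command --commands '[0,0,-1.5,0,0,0,-3.5,0,0,0,-6,0,0,0,-7.5,0,5,2.6,-7.5,0.02,10,5.3,-7.5,0.04,15,8,-7.5,0.06,19,10.1,-7.5,0.086,21.9,11.7,-7.5,0.086,21.9,11.7,-7.5,0.086,21.9,11.7,-7.5,0.086]'

```text
time_s: 4.97
ee_pos: [528.9, -140.5, 123.4]
orientation: [0.723, 0.691, -0.0, -0.0]
force: [-0.5, -1.3, -2.3]
opening: 44.8
finger_force: 46.6
```

```bash
python3 - <<'E'
from h import *
goals((529.5,-141,90,87.3),(529.5,-141,82,87.3))
S=ctrl.capture("scene"); cv2.imwrite("pics/s2.png",cv2.resize(S["frame"][120:320,150:390,::-1],(720,600),interpolation=cv2.INTER_CUBIC))
E
```

```text
t 4.97 pos [ 528.9 -140.5  123.4] ang 87.3 open 44.8
[-0.04  0.06  3.34] 0.001
[-0.04  0.06  4.14] 0.001
```

View pics/s2.png

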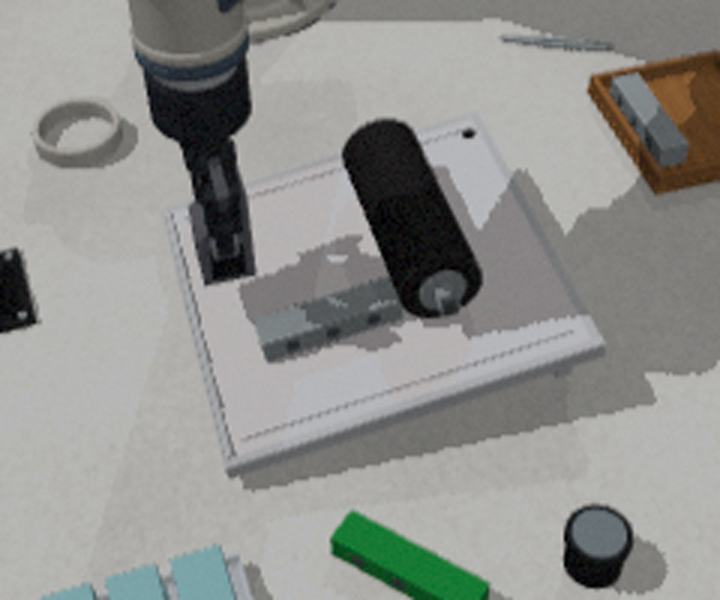

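The chock is held at (230,270) over the panel's low end, clear of the bar. I'll lower it until it touches.

>>> arm_command --commands '[0,0,2,0,0,0,3.2,0,0,0,3.7,0,0,0,4,0,0,0,4.2,0,0,0,4.2,0]'

```text
time_s: 5.78
ee_pos: [529.4, -140.6, 82.2]
orientation: [0.723, 0.69, -0.0, 0.0]
force: [-3.0, -1.8, 5.5]
opening: 44.4
finger_force: 47.6
```

>>> arm_command --commands '[0,0,0,0,0,0,0,0,0.35,0,-0.1,0,0.7,0,-0.2,0,1.4,0,-0.35,0,2.1,0,-0.4,0,2.8,0,-0.4,0,3.5,0,-0.25,0,4.2,0,0,0]' --newtons 20

```text
time_s: 6.9
ee_pos: [532.8, -101.0, 85.1]
orientation: [0.723, 0.691, -0.001, 0.003]
force: [-15.7, -18.1, 49.2]
opening: 44.5
finger_force: 55.5
```

```bash
python3 - <<'E'
from h import *
goals()
S=ctrl.capture("scene"); cv2.imwrite("pics/s3.png",cv2.resize(S["frame"][150:250,170:290,::-1],(720,600),interpolation=cv2.INTER_CUBIC))
E
```

```text
t 6.9 pos [ 532.8 -101.    85.1] ang 87.4 open 44.5
```

View pics/s3.png

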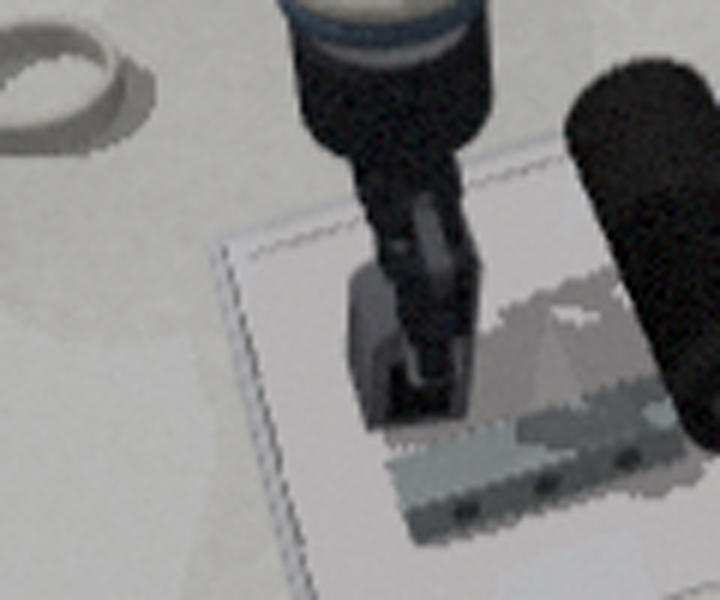

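The chock slid instead of pivoting in the grip. I'll back off, stand it at the low end, let go, and tip it over with the shut fingertips.

```bash
python3 -c "
from h import *
goals((532.8,-101,98,87.3),(529.5,-141,98,87.3),(529.5,-141,85,87.3))"
```

```text
t 6.95 pos [ 532.7 -100.3   85. ] ang 87.4 open 44.2
[-0.08  0.01 -1.3 ] 0.002
[-4.09 -0.14 -1.28] 0.002
[-4.08 -0.14  0.02] 0.002
```

>>> arm_command --commands '[0,0,-0.8,0,0,0,-1.8,0,-2,-0.1,-1.8,0,-4,-0.1,-1.8,0,-4.1,-0.1,-1.8,0,-4.1,-0.1,-1.0,0,-4.1,-0.1,-0.5,0,-4.1,-0.1,-0.2,0,-4.1,-0.1,-0.2,0]'

```text
time_s: 8.07
ee_pos: [528.1, -138.9, 82.9]
orientation: [0.723, 0.69, -0.0, -0.0]
force: [-0.6, 0.6, -1.9]
opening: 44.9
finger_force: 50.1
```

>>> arm_command --commands '[0,0,0.2,0,0,0,0.4,0,0,0,0.5,0]'

```text
time_s: 8.45
ee_pos: [528.6, -139.3, 79.7]
orientation: [0.723, 0.69, 0.0, 0.0]
force: [-7.6, 1.2, 25.3]
opening: 44.3
finger_force: 52.7
```

>>> arm_command --commands '[0,0,-0.2,0,0,0,-0.2,0,0,0,-0.2,0,0,0,-0.2,0]' --gripper 0.45 --newtons 20

```text
time_s: 8.95
ee_pos: [528.3, -139.2, 80.1]
orientation: [0.724, 0.69, -0.0, -0.0]
force: [-0.4, 0.0, -0.3]
opening: 62.1
finger_force: 0.0
```

```bash
python3 - <<'E'
from h import *
goals()
S=ctrl.capture("scene"); cv2.imwrite("pics/s4.png",cv2.resize(S["frame"][150:250,170:290,::-1],(720,600),interpolation=cv2.INTER_CUBIC))
E
```

```text
t 8.95 pos [ 528.3 -139.2   80.1] ang 87.3 open 62.1
```

View pics/s4.png

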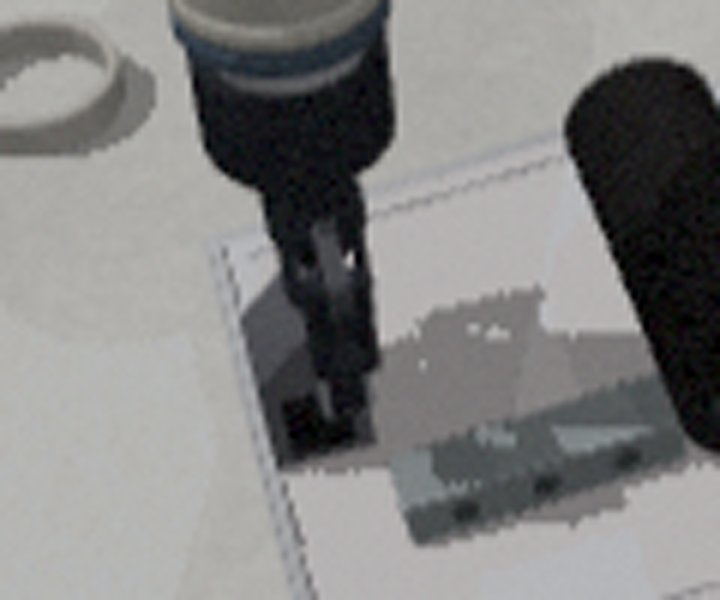

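The chock now stands at the low end at (310,400), just inside the ledge. Next I raise the gripper, move behind it, shut the fingers and push its top up-slope.

>>> arm_command --commands '[0,0,-5,0,0,0,-9,0,0,0,-9,0,-4,0,-9,0,-5.5,0,-9,0,-5.5,0,-6.5,0,-5.5,0,-4.3,0,-5.5,0,-4.3,0]'

```text
time_s: 10.0
ee_pos: [524.0, -193.5, 121.0]
orientation: [0.724, 0.69, -0.001, -0.002]
force: [0.6, 0.3, 0.4]
opening: 61.6
finger_force: 0.0
```

>>> arm_command --commands '[0,0,0,0,0,0,0,0,0,0,0,0,0,0,0,0,0.5,0,0,0,1.5,0,0,0]' --gripper -1

```text
time_s: 10.75
ee_pos: [526.4, -178.9, 123.3]
orientation: [0.724, 0.69, 0.0, 0.0]
force: [-0.4, 0.3, -0.6]
opening: -0.2
finger_force: 0.0
```

>>> arm_command --commands '[1.2,0,0,0,2.4,0,0,0,3.4,0,0,0,4.4,0,0,0,5.4,0,0,0,6.4,0,0,0,7.4,0,0,0,8.4,0,0,0,8.4,0,0,0]'

```text
time_s: 11.88
ee_pos: [530.3, -94.5, 123.1]
orientation: [0.723, 0.691, -0.0, -0.0]
force: [0.6, -0.0, 0.4]
opening: 0.0
finger_force: 0.0
```

```bash
python3 - <<'E'
from h import *
goals()
S=ctrl.capture("scene"); T=ctrl.capture("top"); a=[cv2.resize(S["frame"][150:250,170:290,::-1],(400,333),interpolation=cv2.INTER_CUBIC),cv2.resize(T["frame"][160:310,210:390,::-1],(400,333),interpolation=cv2.INTER_CUBIC)]
cv2.imwrite("pics/s5.png",np.hstack(a))
for z,c in ((60,S),(60,T)):
    for d in ctrl.spot_in(c,"chock_center")[:2]: print(np.round(d["position"]),round(d["p"],2),np.round(px2w(c,d["position"],z)))
E
```

```text
t 11.88 pos [530.3 -94.5 123.1] ang 87.4 open 0.0
[244. 205.] 0.83 [518. -86.  60.]
[306. 244.] 0.53 [527. -71.  60.]
```

View pics/s5.png

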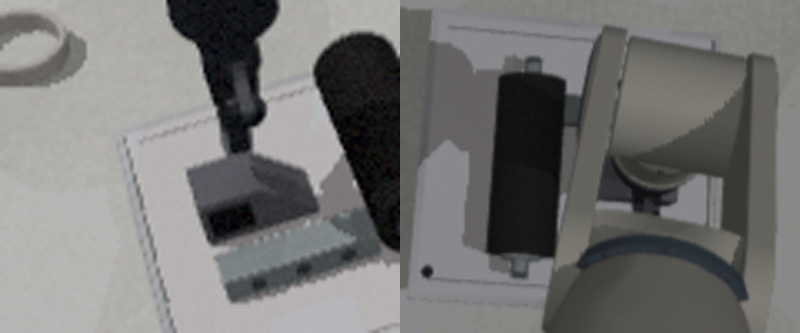

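The chock has fallen flat on its base with the ramp towards the roller. I'll measure it with the wrist camera.

>>> arm_command --commands '[-1,0,-4,0,-2,0,-8.5,0,-2,0,-8.5,0,-2,0,-8.5,0]' --gripper 0.45

```text
time_s: 12.58
ee_pos: [529.0, -115.4, 207.9]
orientation: [0.724, 0.69, -0.0, -0.0]
force: [-0.2, -0.0, 0.6]
opening: 61.7
finger_force: 0.0
```

```bash
python3 - <<'E'
from h import *
s,p,R=pose(); c=ctrl.capture("wrist"); save(c,"w2"); np.savez("w2.npz",p=p,R=R,M=c["tool_from_camera"],K=c["intrinsics"])
print(p)
for n,z in (("chock_center",65),("bar_center",72),("roller_center",94)):
    for d in ctrl.spot_in(c,n)[:2]: print(n,np.round(d["position"]),round(d["p"],2),np.round(wpx2w(c,p,R,d["position"],z),1))
cv2.imwrite("pics/w2b.png",cv2.resize(np.clip(c["frame"][:,:,::-1].astype(int)*1.5,0,255).astype(np.uint8),(800,600)))
E
```

```text
[ 529.04687787 -115.44342342  207.88378064]
chock_center [280. 170.] 0.91 [531.6 -87.5  65. ]
bar_center [352. 144.] 0.79 [597.4 -65.9  72. ]
bar_center [527. 153.] 0.79 [755.8 -81.4  72. ]
roller_center [285.  39.] 0.92 [540.   14.8  94. ]
```

View pics/w2b.png

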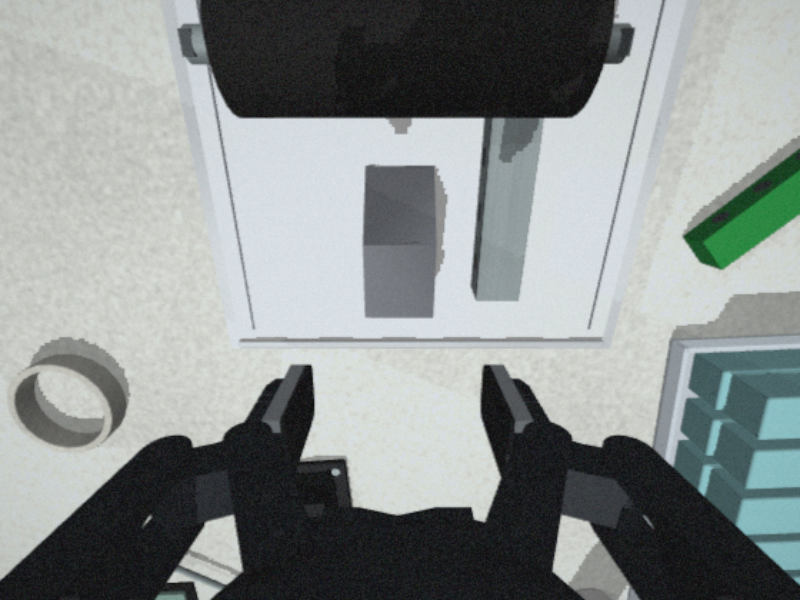

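The wrist view (800 px scale) shows the chock's thin edge at (366,166) to (435,167) and its thick-end top edge at (366,317) to (433,317). The bar's low end is at (475,295) to (520,300), and the roller edge is at row 118.

```bash
python3 - <<'E'
from h import *
d=np.load("w2.npz"); c=dict(tool_from_camera=d["M"],intrinsics=d["K"])
u=np.array([.047,.999,0]); 
def top(h): # iterate z on plane h above the panel
    def f(U,V):
        z=60
        for _ in range(6):
            w=wpx2w(c,d["p"],d["R"],(U*.7,V*.7),z)
            s=(w-np.array([551,-25,0]))@u
            z=52+s*np.tan(np.radians(8))+h/np.cos(np.radians(8))
        return np.round(np.r_[w,s/np.cos(np.radians(8))],1)
    return f
t4,t44,t25=top(4),top(44),top(25)
print("thin",t4(366,166),t4(435,167)); print("ridge",t44(364,244),t44(436,242)); print("thick",t44(366,317),t44(433,317))
print("bar lowend",t25(475,295+2),t25(520,300)," up",t25(486,125),t25(541,125))
print("ledge",t4(240,341),t4(605,341)); print("upper-line",t44(0,0)[:1])
E
```

```text
thin [512.2 -38.5  53.9 -15.5] [557.  -41.3  53.8 -16.1]
ridge [510.2 -83.4  88.  -60.8] [553.8 -84.2  88.1 -59.6]
thick [ 507.5 -133.1   81.  -111.1] [ 551.6 -135.2   81.  -111.1]
bar lowend [ 582.3 -128.6   62.9 -103. ] [ 613.7 -132.4   62.6 -105.4]  up [584.8 -19.2  78.3   7.5] [616.6 -20.7  78.3   7.5]
ledge [ 402.3 -165.4   35.3 -148.7] [ 690.2 -179.1   35.3 -148.8]
upper-line [346.1]
```

```bash
python3 -c "
from h import *
goals((530.8,-109,120,87.3),(530.8,-109,57,87.3))"
```

```text
t 12.78 pos [ 528.7 -115.   207. ] ang 87.3 open 61.9
[0.61 0.2  8.7 ] 0.0
[ 0.61  0.21 15.  ] 0.0
```

>>> arm_command --commands '[0.6,0.2,5,0,0.6,0.2,10,0,0.6,0.2,13,0,0.6,0.2,14.5,0,0.6,0.2,15,0,0.6,0.2,15,0]'

```text
time_s: 13.52
ee_pos: [532.2, -109.5, 58.8]
orientation: [0.724, 0.69, 0.0, 0.0]
force: [-0.6, 0.6, 0.1]
opening: 62.2
finger_force: 0.0
```

>>> arm_command --commands '[0,0,0,0,0,0,0,0,0,0,0,0,0,0,0,0]' --gripper -1 --newtons 25

```text
time_s: 14.02
ee_pos: [532.5, -109.6, 59.5]
orientation: [0.724, 0.69, 0.001, 0.001]
force: [-0.8, -0.7, 7.0]
opening: 44.5
finger_force: 26.7
```

>>> arm_command --commands '[0.6,0,-0.08,0,1.3,0,-0.18,0,2,0,-0.28,0,2.7,0,-0.38,0,3.4,0,-0.48,0,4,0,-0.56,0,4,0,-0.56,0]'

```text
time_s: 14.9
ee_pos: [534.7, -69.5, 65.1]
orientation: [0.723, 0.69, 0.001, 0.001]
force: [0.1, -0.3, 6.0]
opening: 44.8
finger_force: 27.0
```

>>> arm_command --commands '[0.3,0,-0.04,0,0.6,0,-0.08,0,0.9,0,-0.12,0,1.2,0,-0.16,0,1.35,0,-0.19,0,1.35,0,-0.19,0]'

```text
time_s: 15.65
ee_pos: [535.2, -56.8, 66.9]
orientation: [0.723, 0.69, 0.0, 0.001]
force: [0.1, -6.2, 5.3]
opening: 44.8
finger_force: 26.7
```

```bash
python3 - <<'E'
from h import *
goals()
T=ctrl.capture("top"); S=ctrl.capture("scene"); save(S,"s6")
for d in ctrl.spot_in(T,"roller_center")[:1]: print("top",np.round(d["position"],1),np.round(px2w(T,d["position"],94),1))
for d in ctrl.spot_in(S,"roller_center")[:1]: print("scene",np.round(d["position"],1),np.round(px2w(S,d["position"],94),1))
g=T["frame"].astype(int).sum(2)/3
for r in (200,215,230,245,260,270): 
    row=g[r]; cols=[k for k in range(235,300) if row[k]<45]; print(r,cols[:1],cols[-1:])
E
```

```text
t 15.65 pos [535.2 -56.8  66.9] ang 87.3 open 44.8
top [256.8 225. ] [562.7  42.7  94. ]
scene [289.2 192.8] [548.6  27.8  94. ]
200 [252] [269]
215 [250] [267]
230 [249] [264]
245 [248] [261]
260 [247] [279]
270 [246] [257]
```

```bash
python3 - <<'E'
from h import *
T=ctrl.capture("top"); a=cv2.imread("pics/top0.png").astype(float).mean(2); b=T["frame"].astype(float).mean(2)
K=T["intrinsics"]; print("mm/px",(1269-105)/K[0][0])
for r in range(198,272,12):
    # subpixel left edge
    o=[]
    for im in (a,b):
        w=im[r,236:262]; th=(w[:4].mean()+im[r,262])/2*1.0
        k=next(i for i in range(1,26) if w[i]<50); o.append(236+k-1+(w[k-1]-50)/(w[k-1]-w[k]))
    print(r,np.round(o,2))
w=[cv2.imread("pics/scene0.png"),cv2.imread("pics/s6.png")]
cv2.imwrite("pics/s6b.png",np.hstack([cv2.resize(i[165:250,230:330],(400,340),interpolation=cv2.INTER_CUBIC) for i in w]))
E
```

```text
mm/px 2.2096635153136197
198 [253.84 250.96]
210 [252.93 250.1 ]
222 [251.95 249.33]
234 [251.26 248.43]
246 [250.4 247.6]
258 [249.56 246.62]
270 [248.59 245.82]
```

The roller has moved about 6 mm up-slope, parallel to itself and clear of the bar. I'll release the chock and check.

>>> arm_command --commands '[0,0,0,0,0,0,0,0,0,0,0,0,0,0,-2,0,0,0,-6,0,-3,0,-11,0,-7,0,-15,0,-9,0,-15,0,-9,0,-15,0]' --gripper 0.42

```text
time_s: 17.02
ee_pos: [529.4, -146.7, 215.1]
orientation: [0.724, 0.69, -0.0, -0.0]
force: [-1.1, 0.6, -0.2]
opening: 60.9
finger_force: 0.0
```

```bash
cat > m.py <<'E'
from h import *
def roll():
    T=ctrl.capture("top"); a=cv2.imread("pics/top0.png").astype(float).mean(2); b=T["frame"].astype(float).mean(2)
    for r in (198,222,246,270):
        o=[]
        for im in (a,b):
            w=im[r,225:262]; k=next((i for i in range(1,36) if w[i]<50),None); o.append(225+k-1+(w[k-1]-50)/(w[k-1]-w[k]) if k else np.nan)
        print(r,np.round(o,2),round((o[0]-o[1])*2.2,1),"mm")
    return T
E
python3 - <<'E'
from m import *
roll()
s,p,R=pose(); c=ctrl.capture("wrist"); np.savez("w3.npz",p=p,R=R,M=c["tool_from_camera"],K=c["intrinsics"])
print(p)
for n,z in (("chock_center",70),("bar_center",71),("roller_center",94)):
    for d in ctrl.spot_in(c,n)[:2]: print(n,np.round(d["position"]),round(d["p"],2),np.round(wpx2w(c,p,R,d["position"],z),1))
cv2.imwrite("pics/w3b.png",cv2.resize(np.clip(c["frame"][:,:,::-1].astype(int)*1.5,0,255).astype(np.uint8),(800,600)))
goals((601,-72,150,87.3),(601,-72,51,87.3))
E
```

```text
198 [253.84 250.99] 6.3 mm
222 [251.95 249.33] 5.8 mm
246 [250.4  247.62] 6.1 mm
270 [248.59 245.82] 6.1 mm
[ 529.12523283 -145.74948487  214.53903567]
chock_center [281.  81.] 0.9 [536.1 -40.7  70. ]
bar_center [352. 107.] 0.94 [598.3 -64.8  71. ]
bar_center [524. 126.] 0.61 [753.9 -88.3  71. ]
roller_center [279.  16.] 0.61 [536.8   1.9  94. ]
t 17.27 pos [ 529.5 -144.9  214.7] ang 87.4 open 60.8
[7.6  6.82 6.46] 0.001
[ 7.6   6.84 16.36] 0.001
```

View pics/w3b.png

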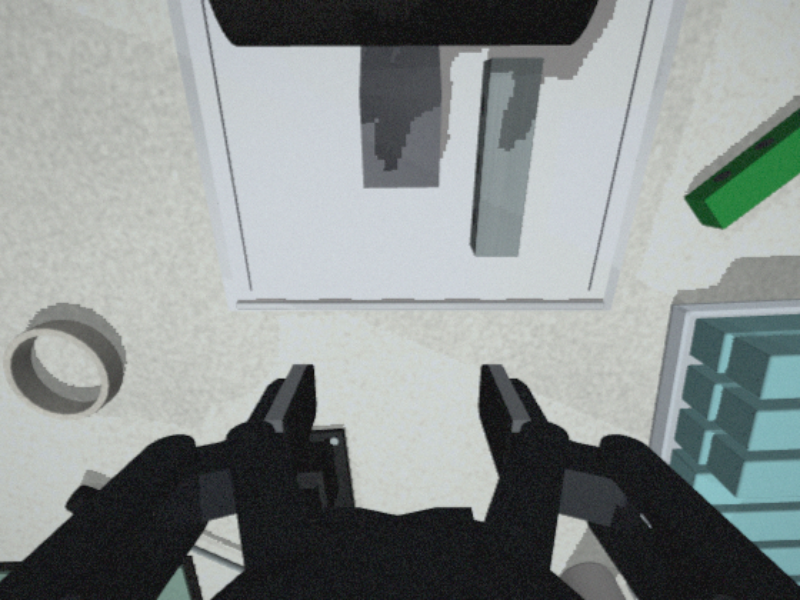

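The chock holds the roller, which is stationary at +6 mm. The bar's full top face is visible, with corners at (490,59), (543,59), (520,256) and (477,256). I'll compute the bar grasp next.

```bash
python3 - <<'E'
from h import *
d=np.load("w3.npz"); c=dict(tool_from_camera=d["M"],intrinsics=d["K"]); u=np.array([.047,.999,0])
def f(U,V,h):
    z=60
    for _ in range(6):
        w=wpx2w(c,d["p"],d["R"],(U*.7,V*.7),z); s=(w-np.array([551,-25,0]))@u; z=52+s*.1405+h*1.01
    return w
P=[f(*q,25) for q in((490,59),(543,59),(520,256),(477,256))]; print(np.round(P,1).tolist(),np.round(np.mean(P,0),1))
print("chock thick",np.round([f(364,187,44),f(439,187,44)],1).tolist())
m=np.mean(P,0)
goals((m[0]-22*u[0],m[1]-22,120,87.3),(m[0]-22*u[0],m[1]-22,58,87.3))
E
```

```text
[[587.6, -14.4, 79.0], [617.6, -15.8, 79.0], [614.1, -132.9, 62.5], [584.5, -131.4, 62.5]] [601.  -73.6  70.8]
chock thick [[512.1, -80.5, 88.4], [556.7, -82.6, 88.4]]
t 17.27 pos [ 529.5 -144.9  214.7] ang 87.4 open 60.8
[5.24 6.83 9.46] 0.001
[ 5.23  6.84 15.66] 0.001
```

>>> arm_command --commands '[2.6,3.4,2,0,5.2,6.8,5,0,5.2,6.8,8,0,5.2,6.8,11,0,5.2,6.8,13.5,0,5.2,6.8,15,0,5.2,6.8,15.7,0,5.2,6.8,15.7,0]' --gripper 0.13

```text
time_s: 18.27
ee_pos: [600.4, -97.0, 58.8]
orientation: [0.723, 0.69, -0.0, -0.0]
force: [-0.6, -0.0, -0.4]
opening: 48.5
finger_force: 0.0
```

>>> arm_command --commands '[0,0,0,0,0,0,0,0,0,0,0,0,0,0,0,0]' --gripper -1 --newtons 70

```text
time_s: 18.77
ee_pos: [601.0, -97.3, 60.0]
orientation: [0.724, 0.69, 0.0, 0.001]
force: [-2.2, 0.1, 7.4]
opening: 28.2
finger_force: 70.6
```

>>> arm_command --commands '[0,0,-0.3,0,-0.6,0,-0.8,0,-1.4,0,-2,0,-2,0,-4.5,0,-2,0,-8,0,-2,0,-12,0,-2,0,-14.5,0,-2,0,-14.5,0]'

```text
time_s: 19.77
ee_pos: [600.7, -117.9, 206.4]
orientation: [0.724, 0.69, 0.001, 0.002]
force: [-0.3, 0.2, -5.5]
opening: 28.2
finger_force: 69.7
```

```bash
python3 - <<'E'
from m import *
T=roll()
S=ctrl.capture("scene")
for d in ctrl.spot_in(S,"bar_center")[:3]: print("bar",np.round(d["position"]),round(d["p"],2),np.round(px2w(S,d["position"],205)))
goals((447,382,200,177.3))
h=ctrl.sense(); print(h["q"])
E
```

```text
198 [253.84 251.  ] 6.3 mm
222 [251.95 249.38] 5.6 mm
246 [250.4  247.64] 6.1 mm
270 [248.59 245.86] 6.0 mm
bar [256. 187.] 0.67 [613. -77. 205.]
bar [285. 308.] 0.63 [ 920. -118.  205.]
bar [140. 217.] 0.19 [ 621. -330.  205.]
t 19.93 pos [ 598.5 -117.2  202.6] ang 87.3 open 28.8
[ 49.15 -17.49   0.3 ] -1.571
[-1.95774502e-01  3.70116121e-01  1.70321450e+00 -7.00458795e-05
  1.07016736e+00 -1.48512694e-01]
```

>>> arm_command --commands '[4,-1.4,0,0,9,-3.2,0,0,15,-5.3,0,-0.1,20,-7.1,0,-0.25,25,-8.9,0,-0.4,30,-10.7,0,-0.57,35,-12.5,0,-0.74,40,-14.2,0,-0.91,45,-16,0,-1.08,48,-17.3,0,-1.25,48.9,-17.6,0,-1.42,48.9,-17.6,0,-1.57]'

```text
time_s: 21.42
ee_pos: [445.4, 380.1, 201.9]
orientation: [0.02, 1.0, -0.001, -0.001]
force: [0.4, -0.2, -3.9]
opening: 28.2
finger_force: 69.8
```

```bash
python3 - <<'E'
from m import *
T=roll()
goals((446,380,120,177.3),(446,380,60,177.3))
s,p,R=pose(); c=ctrl.capture("wrist")
S=ctrl.capture("scene")
for l,k in (("w",c),("s",S)):
  for n,z in (("twin_center",33),("bar_center",200),("case_in",8)):
    for d in ctrl.spot_in(k,n)[:2]: print(l,n,np.round(d["position"]),round(d["p"],2),np.round(wpx2w(k,p,R,d["position"],z) if l=="w" else px2w(k,d["position"],z)))
# bar tilt in scene view: grey blob near bar
np.savez("w4.npz",p=p,R=R,M=c["tool_from_camera"],K=c["intrinsics"]); save(c,"w4"); save(S,"s4x")
f=c["frame"]; hsv=cv2.cvtColor(f,cv2.COLOR_RGB2HSV)
m=((hsv[...,1]>90)&(hsv[...,0]<25)&(hsv[...,2]>40)).astype(np.uint8)
cn=max(cv2.findContours(m,0,2)[0],key=cv2.contourArea); print("brown bbox",cv2.boundingRect(cn))
E
```

```text
198 [253.84 250.86] 6.6 mm
222 [251.95 249.19] 6.1 mm
246 [250.4  247.53] 6.3 mm
270 [248.59 245.71] 6.3 mm
t 21.48 pos [445.6 379.6 201.9] ang 178.0 open 28.6
[-0.06  0.06  8.19] 0.012
[-0.07  0.07 14.19] 0.012
w twin_center [226. 166.] 0.63 [415. 327.  33.]
w bar_center [276. 202.] 0.64 [406. 379. 200.]
w case_in [317. 143.] 0.61 [398. 423.   8.]
s twin_center [367. 159.] 0.94 [428. 322.  33.]
s bar_center [287. 307.] 0.92 [ 916. -113.  200.]
s bar_center [401. 113.] 0.81 [463. 377. 200.]
s case_in [385. 158.] 0.94 [418. 396.   8.]
brown bbox (195, 82, 150, 159)
```

>>> arm_command --commands '[0,0,5,0,0,0,10,0,0,0,13.5,0,0,0,15.5,0,0,0,16.5,0,0,0,16.8,0,0,0,16.8,0]'

```text
time_s: 22.75
ee_pos: [447.0, 380.0, 36.5]
orientation: [0.024, 1.0, 0.0, 0.0]
force: [-1.2, 0.2, -4.2]
opening: 28.3
finger_force: 69.7
```

>>> arm_command --commands '[0,0,0.1,0,0,0,0.2,0,0,0,0.3,0,0,0,0.3,0]' --gripper -1 --newtons 25

```text
time_s: 23.25
ee_pos: [446.6, 379.7, 32.8]
orientation: [0.024, 1.0, -0.0, -0.0]
force: [-0.1, -0.5, -3.6]
opening: 28.3
finger_force: 69.8
```

>>> arm_command --commands '[0,0,0.1,0,0,0,0.2,0,0,0,0.3,0,0,0,0.35,0]'

```text
time_s: 23.75
ee_pos: [446.5, 379.7, 29.8]
orientation: [0.024, 1.0, -0.0, -0.0]
force: [-3.7, -1.9, 8.1]
opening: 28.3
finger_force: 71.2
```

>>> arm_command --commands '[0,0,0.1,0,0,0,0.2,0,0,0,0.2,0]'

```text
time_s: 24.12
ee_pos: [446.3, 380.0, 29.1]
orientation: [0.024, 1.0, 0.0, -0.0]
force: [-8.7, -3.1, 19.7]
opening: 28.6
finger_force: 73.1
```

>>> arm_command --commands '[0,0,-0.2,0,0,0,-0.2,0,0,0,-0.2,0,0,0,-0.2,0,0,0,-3,0,0,0,-8,0,0,0,-13,0,0,0,-17,0,0,0,-17,0]' --gripper 0.08

```text
time_s: 25.25
ee_pos: [448.2, 381.0, 200.7]
orientation: [0.024, 1.0, 0.002, 0.002]
force: [0.1, -0.5, 0.1]
opening: 46.3
finger_force: 0.0
```

```bash
python3 - <<'E'
from m import *
T=roll(); goals()
s,p,R=pose(); c=ctrl.capture("wrist"); S=ctrl.capture("scene")
for l,k in (("w",c),("s",S)):
  for n,z in (("twin_center",33),("bar_center",33),("chock_center",70)):
    for d in ctrl.spot_in(k,n)[:3]: print(l,n,np.round(d["position"]),round(d["p"],2),np.round(wpx2w(k,p,R,d["position"],z) if l=="w" else px2w(k,d["position"],z)))
hsv=cv2.cvtColor(c["frame"],cv2.COLOR_RGB2HSV); fill=np.zeros(hsv.shape[:2],np.uint8)
br=((hsv[...,1]>90)&(hsv[...,0]<25)).astype(np.uint8)
br=max(cv2.findContours(cv2.morphologyEx(br,cv2.MORPH_CLOSE,np.ones((9,9))),0,2)[0],key=cv2.contourArea)
cv2.drawContours(fill,[cv2.convexHull(br)],-1,1,-1)
m=cv2.morphologyEx((fill>0).astype(np.uint8)*(hsv[...,1]<80).astype(np.uint8),cv2.MORPH_OPEN,np.ones((5,5)))
W=lambda q,z:wpx2w(c,p,R,q,z)[:2]
print("case rect z24",cv2.minAreaRect(np.array([W(q[0],24) for q in br],np.float32)))
for k in cv2.findContours(m,0,2)[0]:
    if cv2.contourArea(k)>300: print("bar rect z33",np.round(np.hstack([*cv2.minAreaRect(np.array([W(q[0],33) for q in k],np.float32))[:2]]),1),cv2.boundingRect(k))
E
```

```text
198 [253.84 250.88] 6.5 mm
222 [251.95 249.19] 6.1 mm
246 [250.4  247.51] 6.4 mm
270 [248.59 245.72] 6.3 mm
t 25.3 pos [447.2 380.1 198.5] ang 177.3 open 46.3
w twin_center [224. 164.] 0.7 [414. 327.  33.]
w bar_center [275. 158.] 0.82 [411. 378.  33.]
w bar_center [ 24. 296.] 0.41 [558.  75.  33.]
s bar_center [286. 307.] 0.83 [824. -80.  33.]
s bar_center [382. 156.] 0.78 [431. 372.  33.]
s chock_center [264. 202.] 0.82 [534. -37.  70.]
case rect z24 ((420.2240295410156, 370.3519287109375), (147.76577758789062, 166.3505401611328), 87.29186248779297)
bar rect z33 [416.5 325.8  33.3 119.1] (203, 104, 39, 118)
bar rect z33 [418.1 380.9  30.4 118.9] (262, 103, 32, 118)
```

The bar lies flat and parallel to its twin, 55 mm from it. The roller is holding steady at about +6 mm on the chock alone. I'm handing the job in.

```bash
python3 -c "
from station import ctrl
print(ctrl.sign_off())"
```

```text
the job is handed in; nothing more can be done
None
```

The job is handed in after about 25 s on the robot's clock: the chock alone holds the roller about 6 mm clear of where the bar held it, and the bar lies flat in the case beside its twin; an early try at pivoting the chock in the grip slid it about 40 mm with 52 N at the wrist, so I tipped it over with the shut fingers instead.

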